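# Turn a plaque over into the fitting cradle

## Robot

A 7-joint arm with a two-finger parallel gripper is mounted at the origin on the work surface. World frame = base frame: x ahead of the robot, y to its left, z up, the work surface at z = 0. Lengths are in m, angles in degrees, forces in N, time in s.
With the tool pointing down it reaches from about 0.425 to 0.875 m from the base axis. Payload 4.7 kg.
Tool frame: the origin (TCP) lies midway between the tips of the shut fingers; the grasp point (between the pads) lies 19 mm behind it; z points along the fingers, y is the line along which they close (so a half turn about z gives the same grasp; the last joint's range is limited). The gripper opens to 87 mm and grips with 3 to 60 N. Pads are 19 mm wide; open, the fingers measure 117 mm over their backs; the gripper's body (75 mm by 190 mm) begins 51 mm behind the grasp point.
Start: joints at [67.042, 18.392, -4.016, 83.108, 1.295, 78.541, -3.26], TCP at [0.262, -0.595, 0.223] pointing down, gripper open.
Joint ranges: [-163.93, 163.93], [-17.29, 119.83], [-79.2, 71.16], [3.27, 140.29], [-89.18, 269.18], [5.43, 117.66], [-154.24, 154.24]. Speed limits (degrees/s): [147.25, 147.25, 180, 180, 180, 180, 180].

## Interface

Orientations are given as [roll, pitch, yaw] about the fixed x, y, z axes, in that order (R = Rz(yaw) Ry(pitch) Rx(roll)).
In Python, from cell import env, viewer, boxes_of, masks_of gives the robot as it stands. The module is installed in compiled form; this text tells all that it offers.
- The arm moves only by the tool apply_moves, never from a script. Its argument "moves" is a list of rows, each a list of 7 numbers: the shift along the tool's x, y, z scaled (see below), then the turn, a rotation vector about the tool's x, y, z scaled (see below), then the opening, from 0 (shut) to 1 (fully open). A call has 1 to 20 rows; each row is the pose to reach, as a shift and turn from the pose commanded when the call began, along the tool's axes at that moment; what a row does not reach only later rows make up. The controller multiplies each number of a shift by 0.2 m and each number of a turn by 1.5 rad. A row lasts 1/10 s, in which the tool goes at most 50 mm and 8.59 degrees, less where a joint would pass 70% of its speed; a pose out of reach is approached as far as the arm can. A call with a number of a shift or a turn outside -1 to 1 is refused whole. A call with a gripper value outside its range is refused whole. The fingers move at their own pace and stop on an object; "grip_force" is the grip in N (left out, the last holds). Time passes only in rows, so rows that repeat a pose let the fingers close. It gives the time, the measured TCP pose, the force, the opening and the grip force at its end, in the units of the state.
- env.get_obs(): the state, without advancing time (a new reading comes with each control period).
- viewer.read_camera(name): name is "side" or "top"; returns the picture (384x512x3 uint8, red, green, blue); there is no depth.
- viewer.get_calibration(name): a dict with "fov_y" (degrees; the focal length in pixels is half the picture's height over the tangent of half this angle, whatever the lens; pixels are square), "cx", "cy" (the principal point, pixels), "position" and "orientation" of the camera in the world. Camera axes: x right, y up, looking along -z (the intrinsics and any distortion apply to the point x, -y, -z); pixel columns grow to the right and rows downward; lengths in m; the calibration is good to about 2 mm. A picture is of the moment at which its call begins. get_calibration takes no time and is no camera call.
- env.sign_off(): hands the job in; it is judged then, once.
Trained networks look in the newest picture that a camera, given by its name, has taken for a name from the list of things; names that differ only in an ending like _2 or _b are one class to them, and where a whole thing is asked for, a point or a joint stands for the part that bears it (a point fixed in the world has none). Each returns a list of dicts, best first, with "conf" (0 to 1); they miss things now and then, are a little off and sometimes report something else, mostly with a low value. They report only what shows in the picture. A call takes as long as a camera call. They do not tell look-alikes from the thing itself.
- boxes_of(camera, target): "location" ([column, row] in pixels, amid what is visible of it).
- masks_of(camera, target): "pixels" (384x512 bool, what is visible of it) and "location" ([column, row] in pixels, amid what is visible of it).
The state is a dict: "time_s": time; "qpos": joint angles; "joint_velocities": joint speeds; "effort": joint torques, N m; "tool_pos": TCP position; "tool_rot": TCP orientation; "force": force on the tool from outside, world axes, zero at the start; "wrist_torque": the same for the moment, N m; "grip_width": finger opening in m; "grasp_force": force on a finger pad.
Only numpy, scipy, OpenCV 4.12 (cv2) and the standard library are available. Lean on these libraries where they do the work, as an engineer would, in place of code of your own. Each camera call takes 0.05 s, during which the arm holds its last target. There are 200 camera calls.

## Task

Take the plaque with the round copper dome off its leaning stand, turn it over and lay it in the empty sloping cradle with its back up, down on the ledge and flat on the rails between the cheeks, so that a hanger can be fitted to it. Then let go of it and swing the cradle's turn-button across over its edge. Leave the plaque with the long ridge, the hammer, the bowl and the tin where they are.

Things in the scene. Friction and masses are not known exactly. Their poses are not given: they have to be found in the camera images.
- dome_plaque: Pale wooden board 120 x 90 x 10 mm, 100 to 210 g, with a round copper dome (44 mm across, 7 mm high) on its front. Origin at the centre of its flat back; x along the 120 mm length towards its blank end, y across, z out of the front. Dome centre at x = -15 mm. At the start it leans dome up, blank end uppermost, at 50 degrees to the table.
- dome_plaque_grip (a point): Middle of the board's thickness, 16 mm in from the blank end's edge: a place to pinch the 10 mm between its two faces with the tool tilted 40 degrees, along the board. Axes as the plaque. The 52 mm next to that edge are plain on both faces.
- stand_a: Fixed wooden stand under the dome plaque, base 120 x 90 x 10 mm; origin under its centre, +x is the way the slope rises. Its 8 mm thick panel carries only the plaque's lower 68 mm (foot at x = -35, z = 22 mm), so the upper 52 mm stand free on both faces with only the base board below. A ledge holds the foot.
- ridge_plaque: The same board with a straight copper ridge 56 x 16 x 7 mm instead of the dome, on a like stand beside it (which stand is nearer varies). Same axes. To be left alone.
- bed: Sloping part (50 degrees) of the fixed wooden cradle. Origin mid-width at the foot, where the rails' face meets the ledge; x up the slope, y across, z out of it. Two rails 68 long, 20 wide, 12 mm deep at y = +-41 (62 mm apart, room for the dome), face at z = 0. Ledge below x = 0, up to z = 12; cheeks from x = 5 to 45, inner faces at y = +-49, up to z = 8 mm.
- bed_home (a point): Point of the bed at x = 60, y = 0, z = 0 mm, axes as the bed. A plaque lying home with its back up has its origin 10 mm out of the slope (bed +z) from here, within 4 mm across, its z axis into the slope and, blank end uppermost, its x axis up the slope; its upper 52 mm stand free of the rails on both faces.
- button (a joint): Angle of the steel turn-button, rad, turning about the bed's z axis. 0: its arm points up the slope (bed +x), beside the plaque's place; 1.57 (stop): it points along bed +y, across the plaque's edge. Arm 10 mm wide, 38 mm from pivot to end, at bed z = 13 to 19 mm (3 mm over a plaque that is home). Starts at -0.5 to 0.05 (stop at -0.6); slight friction (about 1 N at the knob) keeps it where it is left.
- button_pivot (a point): Pivot of the turn-button, at bed x = 55, y = -61, z = 13 mm, on top of its 18 x 16 mm wooden post. Axes as the bed.
- button_knob (a point): Middle of the upright steel knob on the button's arm, 10 mm thick, 33 mm from the pivot, standing up to bed z = 48 mm (this point at 33 mm). It can be pushed with the closed fingers, following its arc: first from the side (towards bed +y), then from above (down the slope); a straight push jams by friction half-way.
- hammer: Hammer 240 mm long lying on the table between the stands and the cradle. Leave alone.
- copper_bowl: Small copper bowl, 90 mm across, 40 mm high, between the stands and the cradle, near the robot. Leave alone.
- polish_tin: Steel tin, 64 mm across, 60 mm high, beyond the cradle. Leave alone.
There are look-alikes about, which are no part of the job. Leave any blue or grey look-alike of the dome_plaque alone.

How it is judged (in metres and radians):
On the way:
1. the dome plaque lies home in the cradle, back up, let go, with the turn-button still open (x of dome_plaque in the frame of bed between 0.055 and 0.065 m and y of dome_plaque in the frame of bed between -0.007 and 0.007 m and z of dome_plaque in the frame of bed between 0.007 and 0.013 m and angle between the z axis of dome_plaque and the z axis of bed, either way round below 0.1 rad and angle between dome_plaque's own z axis and vertical above 1.9 rad and contact force between the fingers and dome_plaque below 0.2 N and value of joint button below 0.5 rad), for 0.2 s.
At the end, for the whole second after the job is handed in: The dome plaque is at rest in the cradle with its back up: origin within 5 mm of home along the slope, 7 mm across, 3 mm in height over the rails, flat on the slope within 0.1 rad; the turn-button stands across its edge (more than 1.0 rad) (x of dome_plaque in the frame of bed between 0.055 and 0.065 m and y of dome_plaque in the frame of bed between -0.007 and 0.007 m and z of dome_plaque in the frame of bed between 0.007 and 0.013 m and angle between the z axis of dome_plaque and the z axis of bed, either way round below 0.1 rad and angle between dome_plaque's own z axis and vertical above 1.9 rad and linear speed of dome_plaque below 0.02 m/s and value of joint button above 1 rad); the robot touches nothing.
It fails at once if the ridge plaque is moved more than 20 mm (distance of ridge_plaque from where it was at the start of the episode above 0.02 m).
It fails at once if the hammer is moved more than 30 mm (distance of hammer from where it was at the start of the episode above 0.03 m).
It fails at once if the bowl is moved more than 30 mm (distance of copper_bowl from where it was at the start of the episode above 0.03 m).
It fails at once if the tin is moved more than 30 mm (distance of polish_tin from where it was at the start of the episode above 0.03 m).
It also fails if it takes over 64 s, if anything falls off the work surface, if the arm or the gripper's body presses on something with over 40 N, if the wrist force passes 120 N, or if a joint passes its speed limit or range.

## Working session

There is one attempt and no reset: what is moved stays moved. The work goes in short steps, Python scripts to look and compute and a tool call to move; the robot and the scene stay as the last step left them, time stands still between calls to the robot, and variables do not carry over. Pictures are saved under pics/ and viewed, at most 10 in all, crops included, and the job is handed in when it is done.

Besides the shell and the picture viewer there is one more tool, called after ">>>" as a command line: name --pt "numbers of a row" for each row, then --argument value for the rest. apply_moves: Moves the arm, as the interface text tells. Shifts and turns lie within -1 to 1; 1 stands for 0.2 m of shift or 1.5 rad of turn. Its arguments: {"type":"object","properties":{"moves":{"type":"array","items":{"type":"array","items":{"type":"number","minimum":-1,"maximum":1}}},"grip_force":{"type":"number"}},"required":["moves"]}

```bash
mkdir -p pics; ls; python3 - <<'E'
from cell import env, viewer, boxes_of, masks_of
import cv2,numpy as np
for c in ("side","top"):
    im=viewer.read_camera(c); cv2.imwrite(f"pics/{c}0.png",im[:,:,::-1])
    print(c,viewer.get_calibration(c))
    for t in ["dome_plaque","stand_a","ridge_plaque","bed","button_knob","button","hammer","copper_bowl","polish_tin"]:
        print(t,[(np.round(d["location"]).tolist(),round(d["conf"],2)) for d in boxes_of(c,t)][:4])
print(env.get_obs())
E
```

```text
pics
side {'fov_y': 42.74288012085613, 'cx': 253.54094083674238, 'cy': 190.44471957031286, 'position': array([0.14163124, 0.99998837, 1.16091265]), 'orientation': array([ 4.41624883e+01,  1.26869865e-01, -1.58073498e+02])}
dome_plaque [([292.0, 344.0], 0.92), ([245.0, 251.0], 0.89), ([305.0, 283.0], 0.8), ([357.0, 175.0], 0.8)]
stand_a [([250.0, 270.0], 0.83)]
ridge_plaque [([191.0, 227.0], 0.75)]
bed [([290.0, 146.0], 0.66)]
button_knob []
button [([245.0, 250.0], 0.45)]
hammer [([209.0, 185.0], 0.98), ([203.0, 159.0], 0.43), ([291.0, 145.0], 0.32)]
copper_bowl [([297.0, 208.0], 0.69), ([211.0, 185.0], 0.62)]
polish_tin [([205.0, 160.0], 0.6)]
top {'fov_y': 56.31126560854601, 'cx': 259.57725783130593, 'cy': 194.02274198621754, 'position': array([0.27783521, 0.04617229, 1.24884921]), 'orientation': array([ 12.98570232,  -0.35545201, -87.99838534])}
dome_plaque [([203.0, 213.0], 0.69), ([203.0, 268.0], 0.69), ([342.0, 282.0], 0.69), ([146.0, 270.0], 0.57)]
stand_a [([215.0, 214.0], 0.84)]
ridge_plaque [([214.0, 166.0], 0.94), ([273.0, 153.0], 0.32)]
bed [([350.0, 212.0], 0.97), ([201.
[... 245 characters left out ...]
_s': 1.0, 'qpos': array([67.04155986, 18.39031178, -4.0153148 , 83.10836402,  1.29647253,
       78.53945483, -3.25983691]), 'joint_velocities': array([-0.05325048,  0.02523393,  0.00095259,  0.00230781, -0.02847652,
       -0.15593794, -0.04672316]), 'effort': array([ 5.22516220e-04, -4.91104567e+01, -4.03103214e-01, -3.12767351e+01,
       -6.37232163e-02,  3.36128077e-02,  2.40145243e-05]), 'tool_pos': array([ 0.26192179, -0.59491949,  0.22259758]), 'tool_rot': array([1.79992921e+02, 4.40182105e-03, 2.37669645e+01]), 'force': array([-0.23620677, -0.07825232,  0.01783535]), 'wrist_torque': array([ 0.01482931,  0.02912435, -0.01657792]), 'grasp_force': 0.0, 'grip_width': 0.0871571873610993}
```

```bash
python3 - <<'E'
import cv2,numpy as np
a=cv2.imread("pics/side0.png")[110:384,130:430];b=cv2.imread("pics/top0.png")[110:330,100:420]
a=cv2.resize(a,None,fx=2.18,fy=2.18,interpolation=3);b=cv2.resize(b,None,fx=2.5,fy=2.5,interpolation=3)
cv2.imwrite("pics/s0c.png",a);cv2.imwrite("pics/t0c.png",b)
E
```

```text
(no output)
```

View pics/s0c.png

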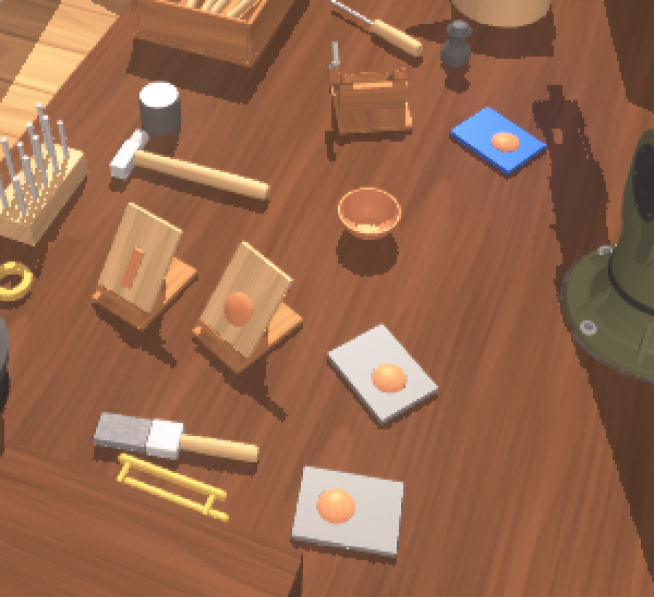

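View pics/t0c.png

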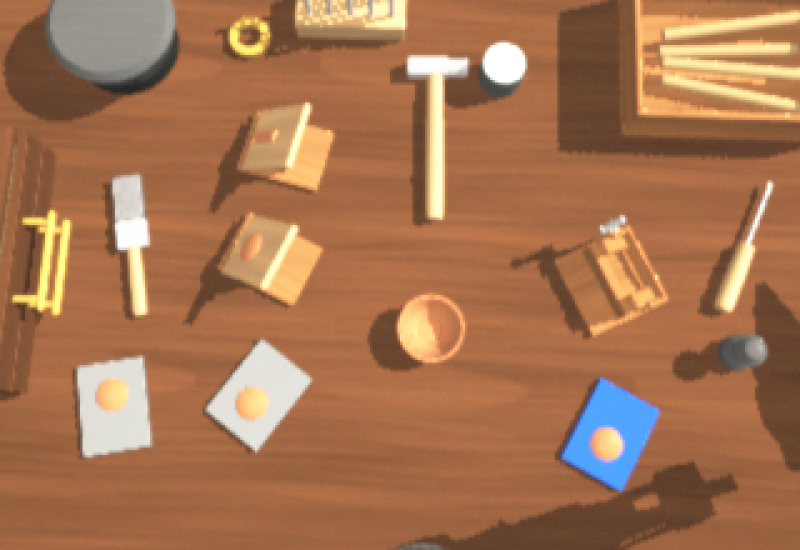

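```bash
python3 - <<'E'
import cv2,numpy as np
A=cv2.imread("pics/side0.png");B=cv2.imread("pics/top0.png")
r=lambda im,x,y,w,h,f:cv2.resize(im[y:y+h,x:x+w],None,fx=f,fy=f,interpolation=cv2.INTER_CUBIC)
a=r(A,270,120,60,60,6.6);b=r(B,300,190,72,60,5.5)
c=r(A,210,215,66,68,0) if 0 else r(A,210,215,66,68,3.0)
d=r(B,180,190,52,45,3.8)
can=np.zeros((600,800,3),np.uint8)
for im,x,y in((a,0,0),(b,402,0),(c,0,396),(d,402,400)):
    h=min(im.shape[0],600-y);w=min(im.shape[1],800-x);can[y:y+h,x:x+w]=im[:h,:w]
cv2.imwrite("pics/z0.png",can)
E
```

```text
(no output)
```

View pics/z0.png

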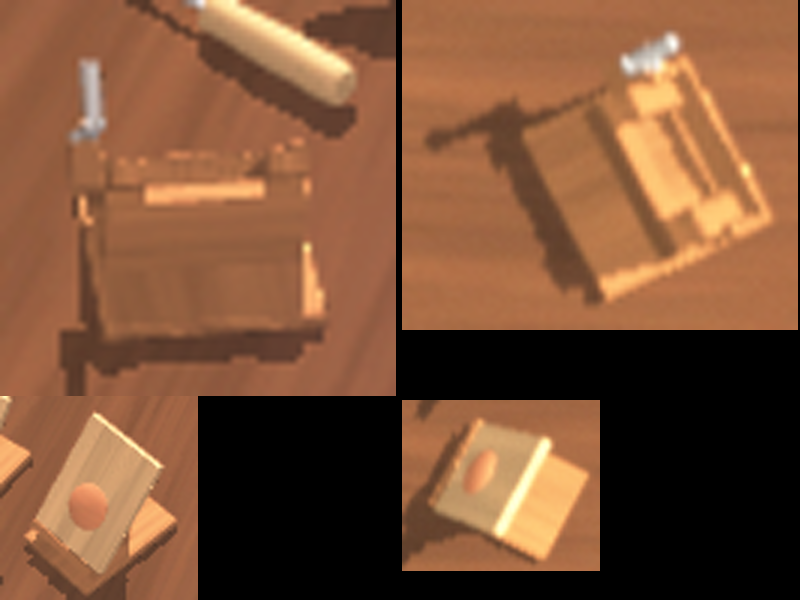

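```bash
cat > h.py <<'E'
import numpy as np,cv2
from scipy.spatial.transform import Rotation as R
from scipy.optimize import least_squares
CAL={'side':(42.74288012085613,253.54094083674238,190.44471957031286,[0.14163124,0.99998837,1.16091265],[44.1624883,.126869865,-158.073498]),
'top':(56.31126560854601,259.57725783130593,194.02274198621754,[0.27783521,0.04617229,1.24884921],[12.98570232,-0.35545201,-87.99838534])}
def proj(c,P):
    f,cx,cy,p,o=CAL[c]; f=192/np.tan(np.radians(f/2))
    q=(np.atleast_2d(P)-p)@R.from_euler('xyz',o,degrees=True).as_matrix()
    return np.c_[cx+f*q[:,0]/-q[:,2],cy-f*q[:,1]/-q[:,2]]
S=np.radians(50)
Ms=np.array([[np.cos(S),0,-np.sin(S)],[0,1,0],[np.sin(S),0,np.cos(S)]]) # slope axes in stand frame
def Rz(y): return R.from_euler('z',y).as_matrix()
E
cat > fit.py <<'E'
from h import *
# stand: params x,y,yaw ; plaque coords -> stand
def pl(P): return np.array([-.035,0,.022])+(np.array(P)/1000+[.06,0,0])@Ms.T
F=[60,45,10],[60,-45,10],[-60,-45,10],[-60,45,10]
pts=[('side',pl([60,45,10]),(241.7,221)),('side',pl([60,-45,10]),(264.3,238.3)),('side',pl([-60,-45,10]),(242.7,274.3)),('side',pl([-60,45,10]),(222,256.3)),
('top',pl([60,45,10]),(215.5,199.5)),('top',pl([60,-45,10]),(204.2,223.4)),('top',pl([60,45,0]),(219.2,200.8)),('top',pl([60,-45,0]),(207.9,226)),('top',pl([-60,45,10]),(200,194.7)),('top',pl([-60,-45,10]),(187.9,216.3)),
('top',[.06,.045,.01],(228.9,209.7)),('top',[.06,-.045,.01],(217.4,232.1)),('side',[.06,-.045,.01],(269,257))]
def res(v): return np.concatenate([(proj(c,[v[0],v[1],0]+Rz(v[2])@P)[0]-uv) for c,P,uv in pts])
s=least_squares(res,[.5,.2,np.radians(-116)],loss='soft_l1');print(s.x,np.degrees(s.x[2]));print(np.round(s.fun.reshape(-1,2),1).tolist())
# cradle base corners in top zoom -> ground
z=lambda a:((a[0]-402)/5.5+300,a[1]/5.5+190)
bc=[z(a) for a in((525,130),(603,300),(772,215),(688,58))]
def gr(c,uv,h): return least_squares(lambda v:proj(c,[v[0],v[1],h])[0]-uv,[.5,-.2]).x
g=[gr('top',u,.008) for u in bc];print(np.round(g,3).tolist(),[round(np.linalg.norm(g[i]-g[i-1]),3) for i in range(4)])
sc=lambda a:(a[0]/6.6+270,a[1]/6.6+120)
print('side base corners',[np.round(gr('side',sc(a),.008),3).tolist() for a in((98,338),(325,320))])
E
python3 fit.py
```

```text
[ 0.48625227  0.2334455  -1.97184859] -112.9786018831503
[[-2.0, -1.1], [-1.5, -0.6], [0.3, -0.1], [-1.1, -0.8], [1.6, 0.3], [0.2, 1.6], [0.2, 0.4], [-1.1, 0.3], [0.1, 1.4], [0.2, 3.0], [-1.9, -0.3], [-1.9, 0.5], [-0.5, -0.2]]
[[0.501, -0.174], [0.395, -0.223], [0.453, -0.33], [0.552, -0.279]] [np.float64(0.117), np.float64(0.117), np.float64(0.122), np.float64(0.112)]
side base corners [[0.497, -0.162], [0.392, -0.218]]
```

```bash
cat > fit2.py <<'E'
from h import *
from fit import pts,pl
names=[([60,45,10],'side',0),([60,-45,10],'side',1),([-60,-45,10],'side',2),([-60,45,10],'side',3),([60,45,10],'top',4),([60,-45,10],'top',5),([60,45,0],'top',6),([60,-45,0],'top',7),([-60,45,10],'top',8),([-60,-45,10],'top',9)]
def W(v,P): return np.array(v[:3])+Rz(v[3])@Ms@(np.array(P)/1000)
def res(v): return np.concatenate([proj(c,W(v,P))[0]-pts[i][2] for P,c,i in names])
s=least_squares(res,[.49,.23,.08,-1.97],loss='soft_l1');print(s.x,np.degrees(s.x[3]));print(np.round(s.fun.reshape(-1,2),1).tolist())
def box(x0,x1,y0,y1,z0,z1): 
    c=np.array([[x,y,z] for x in(x0,x1) for y in(y0,y1) for z in(z0,z1)]);e=[(i,j) for i in range(8) for j in range(i) if (c[i]!=c[j]).sum()==1]
    return c,e
def draw(im,c,off,f,T,b,col):
    C,E=box(*b);p=(proj(c,np.array([T(q) for q in C]))-off+.5)*f-.5
    for i,j in E: cv2.line(im,tuple(np.round(p[i]*16).astype(int).tolist()),tuple(np.round(p[j]*16).astype(int).tolist()),col,1,cv2.LINE_AA,4)
if __name__=='__main__':
    A={'side':cv2.imread("pics/side0.png"),'top':cv2.imread("pics/top0.png")}
    cr=dict(side=(272,122,56,56),top=(302,190,72,60)); st=dict(side=(212,212,66,66),top=(180,188,56,48))
    can=np.zeros((600,800,3),np.uint8)
    cb=np.array([.475,-.252,0]);cy=np.radians(116.5)
    for k,(d,f) in enumerate(((cr,5.5),(st,4))):
        for m,c in enumerate(('side','top')):
            x,y,w,h=d[c];im=cv2.resize(A[c][y:y+h,x:x+w],None,fx=f,fy=f,interpolation=cv2.INTER_CUBIC);o=(x,y)
            if k==0:
                T=lambda P:cb+Rz(cy)@(np.array([-.035,0,.022])+Ms@(np.array(P)/1000))
                draw(im,c,o,f,lambda P:cb+Rz(cy)@(np.array(P)/1000),(-60,60,-57,57,0,10),(255,0,0))
                for b,col in(((0,68,31,51,-12,0),(0,255,0)),((0,68,-51,-31,-12,0),(0,255,0)),((5,45,49,53,0,8),(255,255,0)),((5,45,-53,-49,0,8),(255,255,0)),((-8,0,-51,51,-12,12),(0,0,255)),((46,64,-69,-53,-12,13),(255,0,255)),((50,93,-66,-56,13,19),(255,255,255)),((83,93,-66,-56,19,48),(255,255,255))): draw(im,c,o,f,T,b,col)
            else: draw(im,c,o,f,lambda P:W(s.x,P),(-60,60,-45,45,0,10),(0,255,0))
            h,w=im.shape[:2];h=min(h,600-335*k);w=min(w,800-400*m);can[335*k:335*k+h,400*m:400*m+w]=im[:h,:w]
    cv2.imwrite("pics/ov1.png",can)
E
python3 fit2.py|tail -2
```

```text
[ 0.48552025  0.23066795  0.06624403 -1.97252286] -113.01723511873402
[[-2.3, -0.6], [-1.8, -0.1], [-0.0, 0.3], [-1.3, -0.3], [1.5, 0.2], [0.1, 1.5], [0.1, 0.3], [-1.2, 0.2], [0.1, 1.3], [0.2, 2.9]]
```

View pics/ov1.png

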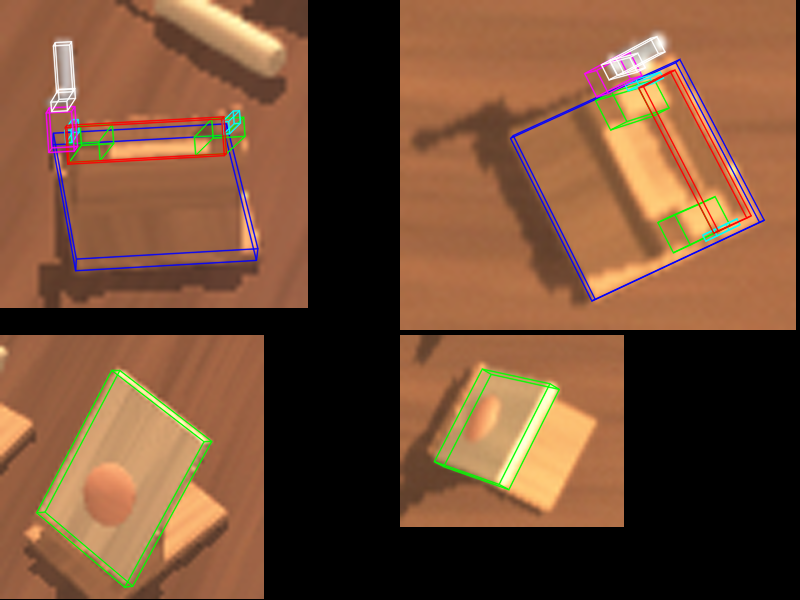

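```bash
cat >> h.py <<'E'
def slope(yaw): return Rz(yaw)@Ms
def tool_of(M): return np.c_[M[:,1],-M[:,2],-M[:,0]]   # plaque axes -> tool axes (option B)
def rel(pos,Rt,o=None):
    from cell import env
    o=o or env.get_obs(); R0=R.from_euler('xyz',o['tool_rot'],degrees=True).as_matrix()
    d=R0.T@(np.array(pos)-o['tool_pos']); r=R.from_matrix(R0.T@Rt).as_rotvec()
    print('rel',np.round(d/.2,3).tolist(),np.round(r/1.5,3).tolist(),'| mm',np.round(d*1e3,1),'deg',np.round(np.degrees(r),1))
Mp=slope(-1.9725); Op=np.array([.4855,.2307,.0662])
Tg=tool_of(Mp); Pg=Op+Mp@[.025,0,.005]
cb=np.array([.475,-.252,0]);cy=np.radians(116.5)
Mb=slope(cy); Ob=cb+Rz(cy)@[-.035,0,.022]
down=lambda yaw:R.from_euler('xyz',[180,0,yaw],degrees=True).as_matrix()
E
python3 - <<'E'
from h import *
print(Pg,R.from_matrix(Tg).as_euler('xyz',degrees=True))
rel([.5,-.1,.3],down(0))
E
```

```text
[0.48071453 0.21943484 0.08856505] [-140.            0.          -23.01592509]
rel [2.087, -1.785, -0.387] [0.0, 0.0, 0.277] | mm [ 417.3 -357.   -77.5] deg [ 0.   0.  23.8]
```

>>> apply_moves --pt "0.3 -0.2 -0.2 0 0 0.09 0.5" --pt "0.6 -0.45 -0.4 0 0 0.14 0.5" --pt "0.9 -0.7 -0.4 0 0 0.2 0.5" --pt "1 -0.9 -0.4 0 0 0.27 0.5" --pt "1 -0.9 -0.4 0 0 0.27 0.5" --pt "1 -0.9 -0.4 0 0 0.27 0.5"

```text
time_s: 1.6
tool_pos: [0.3741, -0.346, 0.3037]
tool_rot: [180.0, -0.1, 0.8]
force: [0.7, -1.0, 0.7]
grip_width: 0.0482
grasp_force: 0.0
```

```bash
python3 - <<'E'
from h import *
from cell import env
print(env.get_obs()['qpos'].round(1))
rel([.48,0,.3],down(-10))
E
```

```text
[ 51.4   0.  -11.6  95.   -0.   84.9 -49.4]
rel [0.552, -1.723, 0.018] [0.0, -0.001, 0.125] | mm [ 110.5 -344.6    3.6] deg [ 0.  -0.1 10.8]
```

>>> apply_moves --pt "0.1 -0.25 0 0 0 0 0.5" --pt "0.2 -0.5 0 0 0 0.05 0.5" --pt "0.3 -0.75 0 0 0 0.1 0.5" --pt "0.4 -1 0 0 0 0.12 0.5" --pt "0.4 -1 0 0 0 0.12 0.5" --pt "0.4 -1 0 0 0 0.12 0.5"

```text
time_s: 2.2
tool_pos: [0.4515, -0.1455, 0.303]
tool_rot: [180.0, -0.1, -9.4]
force: [0.3, -0.4, 0.4]
grip_width: 0.0437
grasp_force: 0.0
```

```bash
python3 - <<'E'
from h import *
from cell import env
print(env.get_obs()['qpos'].round(1))
rel(Pg+Mp@[.11,0,0],Tg)
E
```

```text
[ 40.7  -4.2 -24.4  98.8  -1.7  84.9 -82.9]
rel [-0.237, -1.48, 0.65] [0.463, 0.055, 0.152] | mm [ -47.5 -296.1  130.1] deg [39.8  4.7 13.1]
```

>>> apply_moves --pt "0 -0.25 0 0 0 0.05 0.5" --pt "-0.05 -0.5 0.05 0.08 0 0.1 0.5" --pt "-0.1 -0.75 0.1 0.16 0 0.15 0.5" --pt "-0.15 -0.95 0.15 0.25 0.05 0.15 0.5" --pt "-0.15 -0.95 0.15 0.35 0.05 0.15 0.5" --pt "-0.15 -0.95 0.15 0.46 0.055 0.15 0.5" --pt "-0.15 -0.95 0.15 0.46 0.055 0.15 0.5" --pt "-0.15 -0.95 0.15 0.46 0.055 0.15 0.5"

```text
time_s: 3.0
tool_pos: [0.4528, 0.0416, 0.2719]
tool_rot: [-140.3, 0.0, -23.4]
force: [1.1, 0.7, 0.2]
grip_width: 0.0437
grasp_force: 0.0
```

```bash
python3 - <<'E'
from h import *
from cell import env
print(env.get_obs()['qpos'].round(1))
rel(Pg+Mp@[.09,0,0],Tg)
E
```

```text
[ 39.5 -11.  -15.4 118.  -43.7  77.9 -77.4]
rel [-0.223, -0.083, 0.812] [0.004, -0.003, -0.004] | mm [-44.6 -16.6 162.3] deg [ 0.3 -0.2 -0.3]
```

>>> apply_moves --pt "-0.11 -0.04 0.2 0 0 0 0.5" --pt "-0.223 -0.083 0.4 0 0 0 0.5" --pt "-0.223 -0.083 0.6 0.004 -0.003 -0.004 0.5" --pt "-0.223 -0.083 0.81 0.004 -0.003 -0.004 0.5" --pt "-0.223 -0.083 1 0.004 -0.003 -0.004 0.5" --pt "-0.223 -0.083 1 0.004 -0.003 -0.004 0.5" --pt "-0.223 -0.083 1 0.004 -0.003 -0.004 0.5"

```text
time_s: 3.7
tool_pos: [0.4678, 0.1916, 0.1299]
tool_rot: [-139.9, -0.1, -22.6]
force: [0.4, 0.2, 0.3]
grip_width: 0.0436
grasp_force: 0.0
```

```bash
python3 - <<'E'
from h import *
from cell import env,viewer
print(env.get_obs()['qpos'].round(1))
rel(Pg,Tg)
can=np.zeros((400,800,3),np.uint8)
o=env.get_obs();R0=R.from_euler('xyz',o['tool_rot'],degrees=True).as_matrix()
for k,(c,x,y) in enumerate((('side',205,180),('top',170,165))):
    im=viewer.read_camera(c)[:,:,::-1];cv2.imwrite(f'pics/{c}1.png',im)
    z=cv2.resize(im[y:y+80,x:x+80],None,fx=5,fy=5,interpolation=2)
    P=np.array([o['tool_pos'],o['tool_pos']+R0@[0,.03,0],o['tool_pos']+R0@[0,-.03,0]])
    for p in proj(c,P): cv2.circle(z,tuple(((p-[x,y]+.5)*5).astype(int).tolist()),3,(0,255,0),1)
    p=proj(c,np.array([Op+Mp@(np.array(q)/1000) for q in([60,45,10],[60,-45,10],[60,-45,0],[60,45,0])]))
    cv2.polylines(z,[((p-[x,y]+.5)*5).astype(int)],True,(255,0,0),1)
    can[:,400*k:400*k+400]=z
cv2.imwrite('pics/g1.png',can)
E
```

```text
[ 30.1  -4.  -28.9 129.9 -53.6  50.9 -77.1]
rel [0.005, 0.016, 0.257] [-0.001, 0.002, 0.005] | mm [ 1.1  3.1 51.4] deg [-0.1  0.2  0.4]
```

View pics/g1.png

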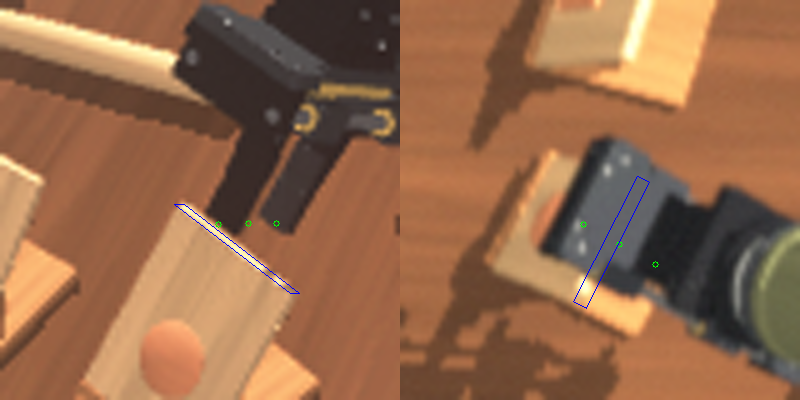

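>>> apply_moves --pt "0.005 0.016 0.08 0 0 0.005 0.5" --pt "0.005 0.016 0.16 0 0 0.005 0.5" --pt "0.005 0.016 0.22 0 0 0.005 0.5" --pt "0.005 0.016 0.257 0 0 0.005 0.5" --pt "0.005 0.016 0.257 0 0 0.005 0.3" --pt "0.005 0.016 0.257 0 0 0.005 0.2" --grip_force 10

```text
time_s: 4.4
tool_pos: [0.4812, 0.2175, 0.0886]
tool_rot: [-139.9, 0.1, -23.2]
force: [-0.0, -0.3, 0.1]
grip_width: 0.0345
grasp_force: 0.0
```

>>> apply_moves --pt "0 0 0 0 0 0 0.12" --pt "0 0 0 0 0 0 0.05" --pt "0 0 0 0 0 0 0" --pt "0 0 0 0 0 0 0"

```text
time_s: 4.8
tool_pos: [0.4813, 0.2187, 0.089]
tool_rot: [-139.8, 0.2, -23.1]
force: [0.0, 0.6, 3.8]
grip_width: 0.0107
grasp_force: 10.1
```

>>> apply_moves --pt "0 0 0 0 0 0 0" --pt "0 -0.015 -0.08 0 0 0 0" --pt "0 -0.03 -0.2 0 0 0 0" --pt "0 -0.03 -0.4 0 0 0 0" --pt "0 -0.03 -0.6 0 0 0 0" --pt "0 -0.03 -0.8 0 0 0 0" --pt "0 -0.03 -0.8 0 0 0 0" --grip_force 30

```text
time_s: 5.5
tool_pos: [0.4442, 0.1236, 0.2173]
tool_rot: [-140.0, -0.2, -23.4]
force: [0.9, 0.2, -2.2]
grip_width: 0.0098
grasp_force: 29.9
```

```bash
cat >> h.py <<'E'
Tp=tool_of(Mb@np.diag([1,-1,-1])); 
def Pp(dx=0,dy=0,dz=0): return Ob+Mb@(np.array([85+dx,dy,5+dz])/1000)
E
python3 - <<'E'
from h import *
from cell import env
print(env.get_obs()['qpos'].round(1), env.get_obs()['grip_width'])
print(Pp(),R.from_matrix(Tp).as_euler('xyz',degrees=True))
rel([.47,-.05,.28],down(0))
rel(Pp(40,0,70),Tp)
E
```

```text
[ 35.5 -13.7 -21.6 126.4 -49.   67.7 -79. ] 0.009800338079993726
[ 0.46794707 -0.23785402  0.09032772] [1.40000000e+02 1.27222187e-14 2.65000000e+01]
rel [0.465, 0.37, -0.718] [-0.458, -0.098, -0.261] | mm [  92.9   74.  -143.6] deg [-39.4  -8.4 -22.4]
rel [0.933, 1.47, -0.894] [-0.866, -0.003, -0.628] | mm [ 186.7  294.  -178.8] deg [-74.4  -0.2 -54. ]
```

>>> apply_moves --pt "0.1 0.05 -0.15 -0.05 0 -0.03 0" --pt "0.2 0.15 -0.35 -0.15 -0.02 -0.08 0" --pt "0.3 0.25 -0.5 -0.25 -0.05 -0.14 0" --pt "0.4 0.32 -0.65 -0.35 -0.08 -0.2 0" --pt "0.465 0.37 -0.718 -0.458 -0.098 -0.26 0" --pt "0.465 0.37 -0.718 -0.458 -0.098 -0.26 0" --pt "0.465 0.37 -0.718 -0.458 -0.098 -0.26 0"

```text
time_s: 6.2
tool_pos: [0.4701, -0.0417, 0.2752]
tool_rot: [-179.7, 0.4, 0.8]
force: [-0.5, 1.6, -2.0]
grip_width: 0.0099
grasp_force: 30.0
```

```bash
python3 - <<'E'
from h import *
from cell import env
print(env.get_obs()['qpos'].round(1))
rel(Pp(60,0,90),Tp)
E
```

```text
[ 33.7  -3.6 -29.9 101.3  -2.1  82.3 -85.1]
rel [0.045, 1.12, 0.398] [-0.463, 0.108, -0.285] | mm [  8.9 224.   79.7] deg [-39.8   9.3 -24.5]
```

>>> apply_moves --pt "0 0.25 0 0 0 0 0" --pt "0.02 0.5 0 -0.05 0.02 -0.05 0" --pt "0.04 0.75 0 -0.14 0.04 -0.1 0" --pt "0.04 0.98 0 -0.24 0.06 -0.16 0" --pt "0.045 0.98 0 -0.34 0.08 -0.22 0" --pt "0.045 0.98 0 -0.463 0.108 -0.285 0" --pt "0.045 0.98 0 -0.463 0.108 -0.285 0" --pt "0.045 0.98 0 -0.463 0.108 -0.285 0"

```text
time_s: 7.0
tool_pos: [0.4757, -0.2404, 0.2703]
tool_rot: [140.1, 0.3, 26.0]
force: [0.3, -0.7, -1.9]
grip_width: 0.0099
grasp_force: 29.9
```

```bash
python3 - <<'E'
from h import *
from cell import env
print(env.get_obs()['qpos'].round(1))
rel(Pp(30,0,35),Tp)
E
```

```text
[ 36.4 -15.5 -30.6 120.5  31.8  55.1 -72.9]
rel [-0.025, -0.424, 0.522] [-0.002, 0.007, -0.002] | mm [ -5.  -84.8 104.4] deg [-0.1  0.6 -0.2]
```

>>> apply_moves --pt "-0.01 -0.15 0.15 0 0 0 0" --pt "-0.025 -0.3 0.32 0 0.007 0 0" --pt "-0.025 -0.424 0.45 0 0.007 0 0" --pt "-0.025 -0.424 0.522 0 0.007 0 0" --pt "-0.025 -0.424 0.522 0 0.007 0 0" --pt "-0.025 -0.424 0.522 0 0.007 0 0"

```text
time_s: 7.6
tool_pos: [0.4761, -0.2475, 0.1408]
tool_rot: [140.0, -0.5, 26.1]
force: [1.1, -0.1, -1.3]
grip_width: 0.0098
grasp_force: 29.9
```

```bash
cat > look.py <<'E'
import sys
from h import *
from cell import env,viewer
from fit2 import draw
n=sys.argv[1];o=env.get_obs();print(o['qpos'].round(1),o['time_s'])
R0=R.from_euler('xyz',o['tool_rot'],degrees=True).as_matrix()
# plaque from measured tool: tool cols [y_p,-z_p,-x_p]
Mq=np.c_[-R0[:,2],R0[:,0],-R0[:,1]];Oq=o['tool_pos']-Mq@[.025,0,.005]
print('plaque in bed frame mm',(1e3*Mb.T@(Oq-Ob)).round(1))
rel(Pp(),Tp)
f=7;can=np.zeros((f*66,800,3),np.uint8)
for k,(c,x,y,w) in enumerate((('side',268,112,56),('top',300,182,58))):
    im=viewer.read_camera(c)[:,:,::-1];cv2.imwrite(f'pics/{c}{n}.png',im)
    z=cv2.resize(im[y:y+66,x:x+w],None,fx=f,fy=f,interpolation=2)
    if len(sys.argv)<3:
        draw(z,c,(x,y),f,lambda P:Oq+Mq@(np.array(P)/1000),(-60,60,-45,45,0,10),(0,255,0))
        for b in((-8,0,-51,51,-12,12),(0,68,31,51,-12,0),(0,68,-51,-31,-12,0)): draw(z,c,(x,y),f,lambda P:Ob+Mb@(np.array(P)/1000),b,(0,0,255))
    h,w=z.shape[:2];a=k*394;w=min(w,800-a);can[:h,a:a+w]=z[:,:w]
cv2.imwrite(f'pics/L{n}.png',can)
E
python3 look.py 2|tail -3
```

```text
[ 39.5  -6.3 -36.  129.9  46.9  43.7 -92.8] 7.6
plaque in bed frame mm [90.8 -3.  51.9]
rel [-0.017, -0.209, 0.154] [0.0, -0.002, -0.007] | mm [ -3.5 -41.8  30.8] deg [ 0.  -0.2 -0.6]
```

View pics/L2.png

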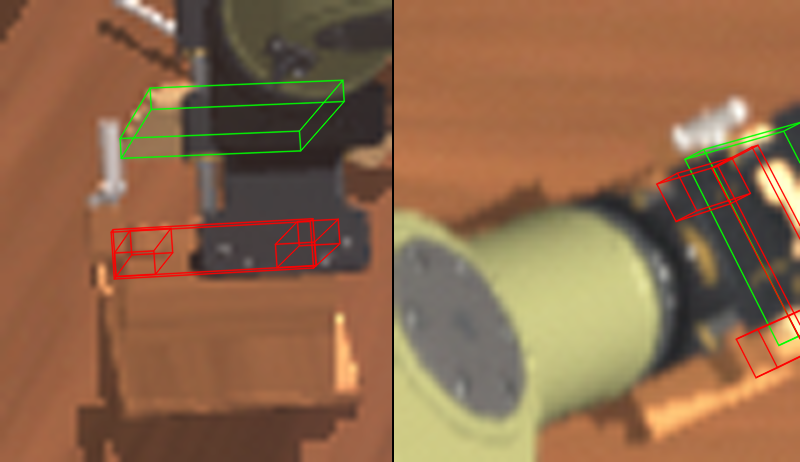

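```bash
cat > ov.py <<'E'
from h import *
can=np.zeros((600,800,3),np.uint8)
for c,x,y,w,h,oy in(('top',324,193,40,38,0),('side',281,136,40,22,380)):
    A=cv2.imread(f'pics/{c}0.png');z=cv2.resize(A[y:y+h,x:x+w],None,fx=10,fy=10,interpolation=cv2.INTER_CUBIC);z=np.clip(z*1.3,0,255).astype(np.uint8)
    can[oy:oy+h*10,:400]=z;q=z.copy()
    def L(pts,col,closed=True):
        p=(proj(c,np.array([Ob+Mb@(np.array(P)/1000) for P in pts]))-[x,y]+.5)*10
        cv2.polylines(q,[np.round(p*16).astype(int)],closed,col,1,cv2.LINE_AA,4)
    for s in(1,-1):
        L([[68,31*s,0],[68,51*s,0],[0,51*s,0],[0,31*s,0]],(0,255,0));L([[68,31*s,0],[68,31*s,-12],[68,51*s,-12],[68,51*s,0]],(0,160,0))
        L([[5,49*s,8],[45,49*s,8],[45,49*s,0],[5,49*s,0]],(255,255,0))
    L([[0,-51,12],[0,51,12]],(0,0,255));L([[68,-31,-12],[68,31,-12]],(255,0,255))
    can[oy:oy+h*10,400:]=q
cv2.imwrite('pics/ov2.png',can)
E
python3 ov.py
```

View pics/ov2.png

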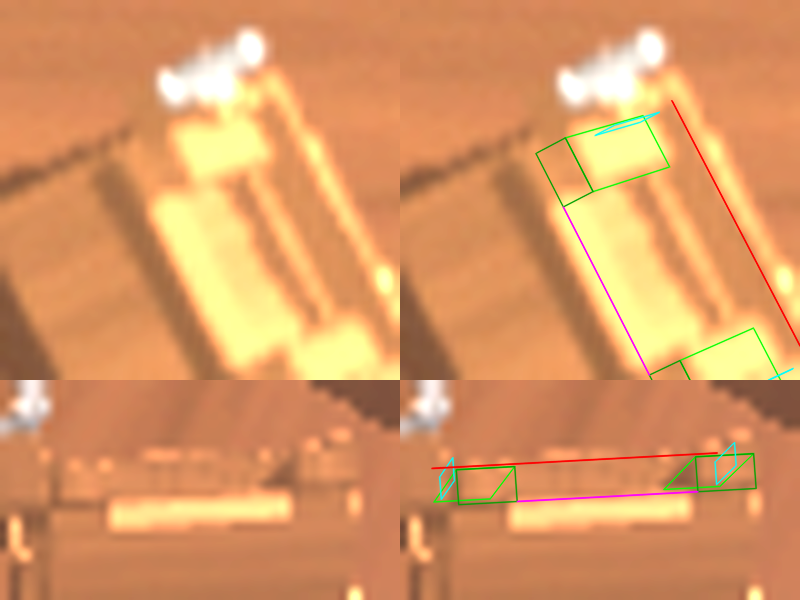

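```bash
cat >> h.py <<'E'
Ob=Ob+Mb@[0,-.0025,0]
E
python3 - <<'E'
from h import *
rel(Pp(8,0,14),Tp)
E
```

```text
rel [-0.009, -0.143, 0.119] [0.002, -0.003, -0.007] | mm [ -1.8 -28.6  23.7] deg [ 0.2 -0.3 -0.6]
```

>>> apply_moves --pt "-0.005 -0.04 0.04 0 0 -0.007 0" --pt "-0.009 -0.09 0.08 0 0 -0.007 0" --pt "-0.009 -0.143 0.119 0 0 -0.007 0" --pt "-0.009 -0.143 0.119 0 0 -0.007 0" --pt "-0.009 -0.143 0.119 0 0 -0.007 0" --pt "-0.009 -0.143 0.119 0 0 -0.007 0"

```text
time_s: 8.3
tool_pos: [0.4727, -0.2417, 0.1056]
tool_rot: [139.8, -0.1, 26.8]
force: [0.4, 0.0, -1.1]
grip_width: 0.0096
grasp_force: 29.9
```

```bash
sed -i "s/('top',300,182,58)/('top',316,182,58)/" look.py; python3 look.py 3
```

```text
[ 0.48625227  0.2334455  -1.97184859] -112.9786018831503
[[-2.0, -1.1], [-1.5, -0.6], [0.3, -0.1], [-1.1, -0.8], [1.6, 0.3], [0.2, 1.6], [0.2, 0.4], [-1.1, 0.3], [0.1, 1.4], [0.2, 3.0], [-1.9, -0.3], [-1.9, 0.5], [-0.5, -0.2]]
[[0.501, -0.174], [0.395, -0.223], [0.453, -0.33], [0.552, -0.279]] [np.float64(0.117), np.float64(0.117), np.float64(0.122), np.float64(0.112)]
side base corners [[0.497, -0.162], [0.392, -0.218]]
[ 0.48552025  0.23066795  0.06624403 -1.97252286] -113.01723511873402
[[-2.3, -0.6], [-1.8, -0.1], [-0.0, 0.3], [-1.3, -0.3], [1.5, 0.2], [0.1, 1.5], [0.1, 0.3], [-1.2, 0.2], [0.1, 1.3], [0.2, 2.9]]
[  39.3   -2.8  -37.7  132.3   53.8   42.4 -100.8] 8.3
plaque in bed frame mm [68.1 -0.2 24.1]
rel [-0.0, -0.07, 0.04] [0.003, -0.003, 0.002] | mm [ -0.1 -14.1   8.1] deg [ 0.2 -0.3  0.1]
```

View pics/L3.png

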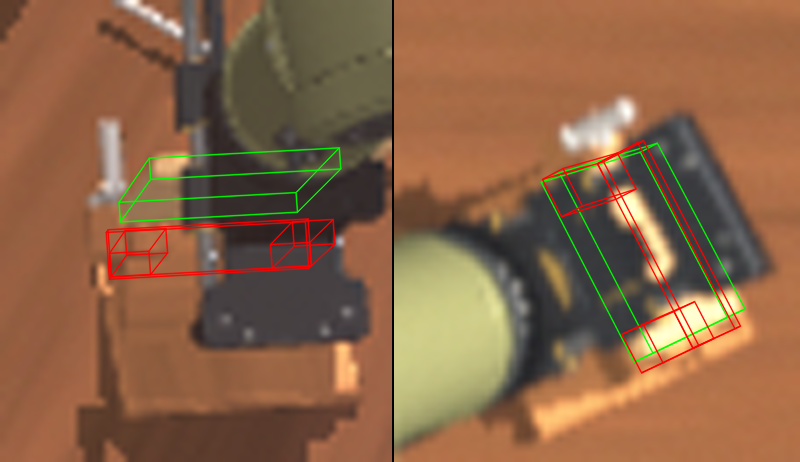

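>>> apply_moves --pt "0 -0.015 0 0 0 0 0" --pt "0 -0.03 0 0 0 0 0" --pt "0 -0.04 0 0 0 0 0" --pt "0 -0.045 0 0 0 0 0" --pt "0 -0.045 0 0 0 0 0"

```text
time_s: 8.9
tool_pos: [0.4685, -0.2351, 0.0981]
tool_rot: [139.9, -0.0, 26.8]
force: [0.2, -0.0, -2.0]
grip_width: 0.0098
grasp_force: 29.9
```

>>> apply_moves --pt "0 -0.008 0 0 0 0 0" --pt "0 -0.016 0 0 0 0 0" --pt "0 -0.02 0 0 0 0 0" --pt "0 -0.02 0 0 0 0 0"

```text
time_s: 9.3
tool_pos: [0.4682, -0.2343, 0.0975]
tool_rot: [139.6, -0.0, 26.8]
force: [2.9, -5.4, -0.2]
grip_width: 0.0096
grasp_force: 30.1
```

```bash
cat > st.py <<'E'
from h import *
from cell import env
o=env.get_obs();R0=R.from_euler('xyz',o['tool_rot'],degrees=True).as_matrix()
Mq=np.c_[-R0[:,2],R0[:,0],-R0[:,1]];Oq=o['tool_pos']-Mq@[.025,0,.005]
print('plaque bed mm',(1e3*Mb.T@(Oq-Ob)).round(1),'F bed',(Mb.T@o['force']).round(1),'T',(Mb.T@o['wrist_torque']).round(2),o['qpos'].round(1))
rel(Pp(),Tp)
E
python3 st.py
```

```text
plaque bed mm [67.5  0.6 12.4] F bed [-4.1 -0.2  4.6] T [0.18 0.62 0.02] [  38.7   -2.4  -38.5  133.2   55.1   42.7 -103.3]
rel [0.003, -0.011, 0.037] [0.004, -0.003, 0.002] | mm [ 0.6 -2.3  7.5] deg [ 0.4 -0.2  0.2]
```

>>> apply_moves --pt "0 0.01 0.008 0 0 0 0" --pt "0 0.012 0.018 0 0 0 0" --pt "0 0.012 0.028 0 0 0 0" --pt "0 0.012 0.036 0 0 0 0" --pt "0 0.012 0.036 0 0 0 0"

```text
time_s: 9.8
tool_pos: [0.4706, -0.2386, 0.092]
tool_rot: [139.8, -0.1, 26.8]
force: [1.5, -2.7, 1.2]
grip_width: 0.0099
grasp_force: 30.0
```

```bash
python3 st.py
```

```text
plaque bed mm [60.1  0.3 12.5] F bed [-1.  -0.1  3.1] T [0.17 0.1  0.1 ] [  39.    -1.2  -38.2  133.1   56.5   42.3 -104.1]
rel [0.002, -0.012, 0.0] [0.002, -0.003, 0.002] | mm [ 0.4 -2.5  0.1] deg [ 0.2 -0.3  0.2]
```

>>> apply_moves --pt "0.008 0.003 0 0 0 0 0" --pt "0.016 0.003 0 0 0 0 0" --pt "0.024 0.003 0 0 0 0 0" --pt "0.024 0.003 0 0 0 0 0"

```text
time_s: 10.2
tool_pos: [0.4736, -0.2373, 0.0917]
tool_rot: [139.9, 0.1, 26.7]
force: [-1.3, -4.2, 0.9]
grip_width: 0.0096
grasp_force: 30.0
```

```bash
python3 st.py
```

```text
plaque bed mm [59.8 -2.9 12.5] F bed [-1.3  3.   3. ] T [ 0.2   0.09 -1.13] [  38.8   -0.6  -38.4  132.6   56.7   42.9 -104.4]
rel [-0.014, -0.012, -0.001] [0.001, -0.001, 0.002] | mm [-2.8 -2.5 -0.3] deg [ 0.1 -0.1  0.2]
```

>>> apply_moves --pt "-0.012 0 0 0 0 0 0" --pt "-0.024 0 0 0 0 0 0" --pt "-0.036 0 0 0 0 0 0" --pt "-0.048 0 0 0 0 0 0" --pt "-0.048 0 0 0 0 0 0"

```text
time_s: 10.7
tool_pos: [0.4664, -0.2405, 0.0924]
tool_rot: [139.8, -0.1, 26.9]
force: [2.0, -0.3, 0.0]
grip_width: 0.0098
grasp_force: 30.0
```

```bash
python3 st.py
```

```text
plaque bed mm [60.5  4.9 12.7] F bed [-0.7 -1.7  0.9] T [ 0.12 -0.31  0.42] [  39.3   -2.   -38.   133.6   56.    41.7 -103.4]
rel [0.025, -0.013, 0.002] [0.002, -0.004, 0.002] | mm [ 5.  -2.6  0.5] deg [ 0.2 -0.3  0.2]
```

>>> apply_moves --pt "0.01 0 0 0 0 0 0" --pt "0.02 0 0.008 0 0 0 0" --pt "0.02 0 0.016 0 0 0 0" --pt "0.02 0 0.02 0 0 0 0" --pt "0.02 0 0.02 0 0 0 0"

```text
time_s: 11.2
tool_pos: [0.4706, -0.2408, 0.0899]
tool_rot: [139.8, 0.0, 26.8]
force: [-11.4, 10.0, 17.5]
grip_width: 0.0101
grasp_force: 30.0
```

```bash
python3 st.py
```

```text
plaque bed mm [57.3  1.4 12.7] F bed [22.4  5.8  0.5] T [ 0.08 -0.73 -1.48] [  39.2   -0.8  -38.2  133.1   57.1   42.3 -104.5]
rel [0.007, -0.013, -0.014] [0.003, -0.002, 0.003] | mm [ 1.5 -2.6 -2.8] deg [ 0.2 -0.1  0.2]
```

>>> apply_moves --pt "0 0 -0.008 0 0 0 0" --pt "0 -0.005 -0.008 0 0 0 0" --pt "0 -0.007 -0.008 0 0 0 0.05" --pt "0 -0.007 -0.008 0 0 0 0.12" --pt "0 -0.007 -0.008 0 0 0 0.25" --pt "0 -0.007 -0.008 0 0 0 0.35" --pt "0 -0.007 -0.008 0 0 0 0.35" --pt "0 -0.007 -0.008 0 0 0 0.35" --grip_force 10

```text
time_s: 12.0
tool_pos: [0.4695, -0.2391, 0.0887]
tool_rot: [139.9, -0.0, 26.8]
force: [-1.2, 0.7, 1.4]
grip_width: 0.0293
grasp_force: 0.0
```

>>> apply_moves --pt "0 0 -0.1 0 0 0 0.35" --pt "0 0 -0.25 0 0 0 0.35" --pt "0 0 -0.45 0 0 0 0.35" --pt "0 0 -0.65 0 0 0 0.35" --pt "0 0.1 -0.8 0 0 0 0.35" --pt "0 0.1 -0.9 0 0 0 0.2" --pt "0 0.1 -0.9 0 0 0 0"

```text
time_s: 12.7
tool_pos: [0.4374, -0.1472, 0.2348]
tool_rot: [139.8, 0.5, 26.3]
force: [-0.5, 1.0, 1.8]
grip_width: 0.0212
grasp_force: 0.0
```

```bash
cat >> h.py <<'E'
Ob=Ob+Mb@[-.002,.001,.0025]   # from touch
E
python3 st.py; cat > ov3.py <<'E'
from h import *
from cell import viewer,boxes_of
import sys;n=sys.argv[1]
from fit2 import draw
can=np.zeros((600,800,3),np.uint8)
for k,(c,x,y,w,h) in enumerate((('side',264,105,57,75),('top',312,178,57,75))):
    im=viewer.read_camera(c)[:,:,::-1];cv2.imwrite(f'pics/{c}{n}.png',im);f=7
    z=cv2.resize(im[y:y+h,x:x+w],None,fx=f,fy=f,interpolation=2)
    draw(z,c,(x,y),f,lambda P:Ob+Mb@(np.array(P)/1000),(0,120,-45,45,0,10),(0,255,0))
    for a,col in((-.5,(255,0,0)),(0,(0,0,255))):
        kn=Ob+Mb@(np.array([[55+33*np.cos(a),-61+33*np.sin(a),v] for v in(19,48)])/1000).T.reshape(3,2) if 0 else np.array([Ob+Mb@(np.array([55+33*np.cos(a),-61+33*np.sin(a),v])/1000) for v in(19,48)])
        p=(proj(c,kn)-[x,y]+.5)*f;cv2.line(z,tuple(p[0].astype(int).tolist()),tuple(p[1].astype(int).tolist()),col,1)
    can[:h*f,k*400:k*400+w*f]=z[:,:400]
cv2.imwrite(f'pics/O{n}.png',can)
E
python3 ov3.py 4|tail -1
```

```text
plaque bed mm [233.6 -11.4  27.9] F bed [2.1 0.  0.3] T [-0.01 -0.76  0.12] [ -6.2 -17.3  -8.1 127.7  40.8  66.3 -93.5]
rel [-0.05, -0.091, 0.868] [0.002, 0.006, 0.002] | mm [-10.  -18.3 173.7] deg [0.2 0.5 0.2]
[[-2.3, -0.6], [-1.8, -0.1], [-0.0, 0.3], [-1.3, -0.3], [1.5, 0.2], [0.1, 1.5], [0.1, 0.3], [-1.2, 0.2], [0.1, 1.3], [0.2, 2.9]]
```

View pics/O4.png

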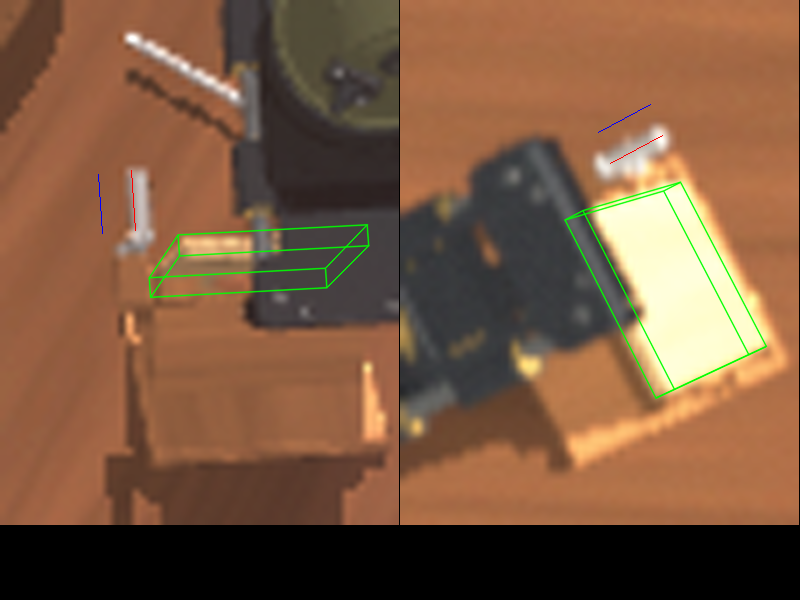

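```bash
cat >> h.py <<'E'
def B(x,y,z): return Ob+Mb@(np.array([x,y,z])/1000)
def tcp():
    from cell import env
    o=env.get_obs(); return (1e3*Mb.T@(o['tool_pos']-Ob)).round(1),(Mb.T@o['force']).round(1),o['qpos'].round(1)
E
python3 - <<'E'
from h import *
print(tcp()); rel(B(180,-60,60),Tp); rel(B(130,-95,45),Tp)
E
```

```text
(array([261.2, -16.8,  21.3]), array([ 0.4, -1.4, -0. ]), array([ -6.6, -17.2,  -8.1, 127.6,  40.8,  66.1, -93.5]))
rel [0.214, 0.194, 0.407] [0.002, -0.001, 0.006] | mm [42.7 38.9 81.3] deg [ 0.1 -0.1  0.5]
rel [0.389, 0.12, 0.657] [0.002, -0.001, 0.006] | mm [ 77.8  24.  131.3] deg [ 0.1 -0.1  0.5]
```

>>> apply_moves --pt "0.05 0.05 0.05 0 0 0 0" --pt "0.1 0.1 0.15 0 0 0 0" --pt "0.2 0.15 0.3 0 0 0 0" --pt "0.3 0.15 0.4 0 0 0 0" --pt "0.39 0.13 0.52 0.002 0 0.006 0" --pt "0.39 0.12 0.6 0.002 0 0.006 0" --pt "0.39 0.12 0.657 0.002 0 0.006 0" --pt "0.39 0.12 0.657 0.002 0 0.006 0" --pt "0.39 0.12 0.657 0.002 0 0.006 0"

```text
time_s: 13.7
tool_pos: [0.552, -0.2064, 0.1484]
tool_rot: [140.0, 0.2, 25.9]
force: [-0.6, 0.0, -0.2]
grip_width: 0.0006
grasp_force: 0.0
```

```bash
python3 - <<'E'
from h import *
print(tcp()); rel(B(72,-95,37),Tp); rel(B(72,-80,37),Tp)
from cell import env;print(env.get_obs()['grip_width'])
E
```

```text
(array([125.5, -87.8,  47. ]), array([-0. ,  0.5, -0.4]), array([ -1.4,   2.9,  -3. , 121. ,  49.9,  51.7, -99.1]))
rel [0.038, -0.05, 0.267] [-0.0, 0.006, -0.004] | mm [  7.7 -10.   53.4] deg [-0.   0.6 -0.4]
rel [-0.037, -0.05, 0.268] [-0.0, 0.006, -0.004] | mm [-7.3 -9.9 53.6] deg [-0.   0.6 -0.4]
0.0006307151303517674
```

>>> apply_moves --pt "0.03 -0.03 0.08 0 0 0 0" --pt "0.03 -0.05 0.16 0 0.006 -0.004 0" --pt "0.03 -0.05 0.22 0 0.006 -0.004 0" --pt "0.03 -0.05 0.267 0 0.006 -0.004 0" --pt "0.03 -0.05 0.267 0 0.006 -0.004 0" --pt "0.03 -0.05 0.267 0 0.006 -0.004 0"

```text
time_s: 14.3
tool_pos: [0.5699, -0.227, 0.1017]
tool_rot: [140.0, -0.0, 26.5]
force: [0.2, -1.1, 0.1]
grip_width: 0.0006
grasp_force: 0.0
```

```bash
python3 - <<'E'
from h import *
print(tcp()); rel(B(72,-75,37),Tp); rel(B(70,-65,37),Tp);rel(B(64,-53,37),Tp)
E
```

```text
(array([ 72.7, -94.6,  37.2]), array([-0.6,  0.3,  0.9]), array([  -0.3,    8.5,   -1.2,  121.3,   54.8,   45.7, -103.2]))
rel [-0.098, -0.001, 0.003] [0.0, -0.0, -0.0] | mm [-19.6  -0.2   0.7] deg [ 0. -0. -0.]
rel [-0.148, -0.001, 0.013] [0.0, -0.0, -0.0] | mm [-29.6  -0.2   2.7] deg [ 0. -0. -0.]
rel [-0.208, -0.001, 0.043] [0.0, -0.0, -0.0] | mm [-41.6  -0.2   8.7] deg [ 0. -0. -0.]
```

>>> apply_moves --pt "-0.04 0 0 0 0 0 0" --pt "-0.08 0 0 0 0 0 0" --pt "-0.1 0 0.003 0 0 0 0" --pt "-0.12 0 0.008 0 0 0 0" --pt "-0.14 0 0.012 0 0 0 0" --pt "-0.16 0 0.018 0 0 0 0" --pt "-0.18 0 0.028 0 0 0 0" --pt "-0.195 0 0.036 0 0 0 0" --pt "-0.208 0 0.043 0 0 0 0" --pt "-0.208 0 0.043 0 0 0 0"

```text
time_s: 15.3
tool_pos: [0.5348, -0.2509, 0.0944]
tool_rot: [140.0, 0.0, 26.5]
force: [1.2, 0.0, -1.0]
grip_width: 0.0003
grasp_force: 0.6
```

```bash
python3 - <<'E'
from h import *
print(tcp()); rel(B(105,-56,37),Tp); rel(B(105,-34,37),Tp);rel(B(84,-35,37),Tp);rel(B(63,-28,37),Tp)
E
```

```text
(array([ 63.5, -52.5,  36.9]), array([-1.1, -1.1, -0.2]), array([   1.5,    5.4,    0.2,  125.9,   56.5,   42.8, -102.9]))
rel [0.018, 0.001, -0.208] [-0.0, -0.0, 0.0] | mm [  3.5   0.1 -41.5] deg [-0. -0.  0.]
rel [-0.092, 0.001, -0.208] [-0.0, -0.0, 0.0] | mm [-18.5   0.1 -41.5] deg [-0. -0.  0.]
rel [-0.087, 0.001, -0.103] [-0.0, -0.0, 0.0] | mm [-17.5   0.1 -20.5] deg [-0. -0.  0.]
rel [-0.122, 0.001, 0.002] [-0.0, -0.0, 0.0] | mm [-24.5   0.1   0.5] deg [-0. -0.  0.]
```

>>> apply_moves --pt "0.03 0 -0.03 0 0 0 0" --pt "0.03 0 -0.12 0 0 0 0" --pt "0.03 0 -0.21 0 0 0 0" --pt "0.03 0 -0.21 0 0 0 0" --pt "-0.04 0 -0.21 0 0 0 0" --pt "-0.09 0 -0.21 0 0 0 0" --pt "-0.09 0 -0.21 0 0 0 0" --pt "-0.09 0 -0.16 0 0 0 0" --pt "-0.09 0 -0.11 0 0 0 0" --pt "-0.095 0 -0.09 0 0 0 0" --pt "-0.1 0 -0.07 0 0 0 0" --pt "-0.105 0 -0.05 0 0 0 0" --pt "-0.11 0 -0.035 0 0 0 0" --pt "-0.115 0 -0.02 0 0 0 0" --pt "-0.12 0 -0.01 0 0 0 0" --pt "-0.122 0 0 0 0 0 0" --pt "-0.122 0 0 0 0 0 0"

```text
time_s: 17.0
tool_pos: [0.5133, -0.2613, 0.0945]
tool_rot: [140.0, -0.0, 26.6]
force: [-0.1, 0.1, 0.2]
grip_width: 0.0004
grasp_force: 0.0
```

```bash
python3 - <<'E'
from h import *
print(tcp())
E
```

```text
(array([ 63.7, -28.6,  36.7]), array([0.3, 0.1, 0. ]), array([   2.4,    3. ,    0.8,  128.5,   57. ,   41.6, -102.2]))
```

Retreat up the slope and look.

>>> apply_moves --pt "0 0 -0.06 0 0 0 0" --pt "0 0.02 -0.2 0 0 0 0" --pt "0 0.05 -0.35 0 0 0 0" --pt "0 0.1 -0.5 0 0 0 0" --pt "0 0.1 -0.65 0 0 0 0" --pt "0 0.1 -0.65 0 0 0 0" --pt "0 0.1 -0.65 0 0 0 0"

```text
time_s: 17.7
tool_pos: [0.4829, -0.1998, 0.208]
tool_rot: [140.0, -0.1, 26.6]
force: [0.2, -1.4, -0.5]
grip_width: 0.0003
grasp_force: 0.0
```

```bash
sed -i 's/(-.5,(255,0,0)),(0,/(1.0,(255,0,0)),(1.45,/' ov3.py; python3 ov3.py 5|tail -1; python3 -c "
from h import *
print(tcp())"
```

```text
[[-2.3, -0.6], [-1.8, -0.1], [-0.0, 0.3], [-1.3, -0.3], [1.5, 0.2], [0.1, 1.5], [0.1, 0.3], [-1.2, 0.2], [0.1, 1.3], [0.2, 2.9]]
(array([193.1, -27.5,  56.3]), array([ 0.4, -0.2,  0.7]), array([ -1.7, -10.7,  -3.7, 126.1,  44.6,  57.2, -91.5]))
```

View pics/O5.png

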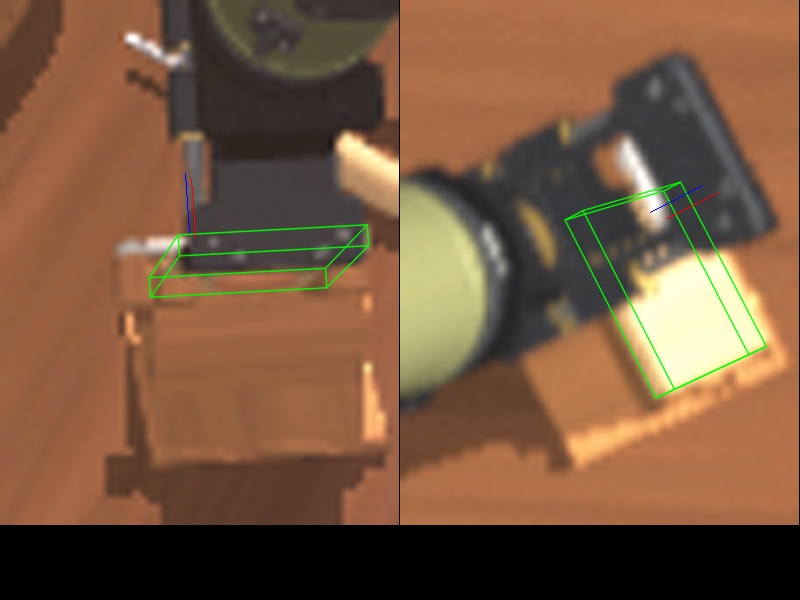

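```bash
python3 -c "
from cell import env
print(env.sign_off())"
```

```text
the job is handed in; nothing more can be done
None
```

The dome plaque is in the cradle, back up on the ledge and between the cheeks; I let go of it, swung the turn-button across its edge, and handed the job in at about 18 s. The hand-in returned no verdict. The last pictures show the plaque in place and the button nearly square across it, and I touched none of the things to be left alone.

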